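Set the reagent bottles out by height

ROBOT

A 7-joint arm with a two-finger parallel gripper is mounted at the origin on the work surface. World frame = base frame: x ahead of the robot, y to its left, z up, the work surface at z = 0. Lengths are in m, angles in rad, forces in N, time in s.
With the tool pointing down it reaches from about 0.4 to 0.875 m from the base axis. Payload 6.5 kg.
Tool frame: the origin (TCP) lies midway between the tips of the shut fingers; the grasp point (between the pads) lies 19 mm behind it; z points along the fingers, y is the direction in which the jaws open and shut (so a half turn about z gives the same grasp; the last joint's range is limited). The gripper opens to 85 mm and grips with 20 to 120 N. Pads are 22 mm wide; open, the fingers measure 114 mm over their backs; the gripper's body (76 mm by 85 mm) begins 54 mm behind the grasp point. The pads swing forward as they close: fully open they stand 13 mm farther back than shut.
Start: joints at [-1.286, 0.536, -0.004, 1.538, 0.003, 1.067, -0.071], TCP at [0.223, 0.61, 0.193] pointing down, gripper open.
Joint ranges: [-2.7, 2.7], [-0.37, 2.16], [-1.27, 1.26], [0.24, 2.4], [-1.31, 4.45], [0.19, 1.91], [-2.76, 2.76]. Speed limits (rad/s): [2.39, 2.39, 3.14, 3.14, 3.14, 3.14, 3.14].

INTERFACE

Orientations are given as a unit quaternion [w, x, y, z].
In Python, from station import ctrl, vision gives the robot as it stands.
- The arm moves only by the shell command python3 -m jog 'ROWS' [OPENING] [FORCE]. ROWS is JSON, a list of rows, each a list of 4 numbers: the shift along the tool's x, y, z in m, then the turn about the tool's z in degrees. In form: [[x, y, z, yaw], ...]. A call has 1 to 12 rows; each row shifts and turns the commanded pose from where the row before left it, along the tool's axes as they then stand; what a row does not reach is not made up. A row lasts 1/8 s, in which the tool goes at most 62.5 mm and 10.7 degrees, less where a joint would pass 70% of its speed; a pose out of reach is approached as far as the arm can. A call with a gripper value outside its range is refused whole. OPENING is the finger opening in m, from 0 to 0.0854, set as the call begins (- or left out, the last holds). The fingers move at their own pace and stop on an object; FORCE is the grip in N (left out, the last holds). Time passes only in rows, so rows that do not move let the fingers close. It gives the time, the measured TCP pose, the force and the opening at its end, in the units of the state.
- ctrl.sense(): the state, without advancing time (a new reading comes with each control period).
- vision.snapshot(name): name is "scene" or "top" or "wrist"; returns a dict with "frame" (420x560x3 uint8, red, green, blue), "K" (3x3 intrinsics, pixels), "rvec" (rotation vector, rad) and "tvec" (3), from world to camera coordinates, as OpenCV has them; the wrist camera has in their place "tool_from_camera" (4x4, takes a point from camera to tool coordinates, whose origin is the TCP and whose axes are the flange's). Camera axes: x right, y down, z forward; pixel columns grow to the right and rows downward; lengths in m; the calibration is good to about 2 mm. The wrist camera is an equidistant fisheye: a pixel r from the principal point sees the ray r / f radians off the axis. A picture is of the moment at which its call begins: read the wrist's pose just before it. There is no depth.
- ctrl.job_done(): hands the job in, once; it reports no verdict.
The state is a dict: "clock": time; "joint_positions": joint angles; "joint_vel": joint speeds; "joint_torque": joint torques, N m; "eef_pos": TCP position; "tcp_rot": TCP orientation; "force": force on the tool from outside, world axes, zero at the start; "moment": the same for the moment, N m; "width": finger opening in m.
Only numpy, scipy, OpenCV 4.12 (cv2) and the standard library are available. Lean on these libraries where they do the work, as an engineer would, in place of code of your own. Each camera call takes 0.05 s, during which the arm holds its last target.

TASK

Line the four amber bottles up on the marks of the white strip in order of height, one centred on each mark, with the tallest beside the orange end stop and the shortest beside the grey one. Keep each bottle upright and set it down gently rather than dropping it, and leave the blue beaker where it stands.

Things in the scene. Friction and masses are not known exactly. Their poses are not given: they have to be found in the camera images.
- bottle_s: The smallest of four amber bottles with a paper label and a white screw cap: loose, standing upright, 28 mm in diameter, 60 mm tall over the cap. Straight sides from the base up to 42 mm; the cap (18 mm across) runs from 48 mm to the top. Rigid, under 0.25 kg. Origin: centre of its underside, z up; round, so yaw means nothing.
- bottle_m: The second smallest of four amber bottles with a paper label and a white screw cap: loose, standing upright, 34 mm in diameter, 80 mm tall over the cap. Straight sides from the base up to 56 mm; the cap (22 mm across) runs from 64 mm to the top. Rigid, under 0.25 kg. Origin: centre of its underside, z up; round, so yaw means nothing.
- bottle_l: The second largest of four amber bottles with a paper label and a white screw cap: loose, standing upright, 40 mm in diameter, 100 mm tall over the cap. Straight sides from the base up to 70 mm; the cap (26 mm across) runs from 80 mm to the top. Rigid, under 0.25 kg. Origin: centre of its underside, z up; round, so yaw means nothing.
- bottle_xl: The largest of four amber bottles with a paper label and a white screw cap: loose, standing upright, 46 mm in diameter, 120 mm tall over the cap. Straight sides from the base up to 84 mm; the cap (30 mm across) runs from 96 mm to the top. Rigid, under 0.25 kg. Origin: centre of its underside, z up; round, so yaw means nothing.
- mark_a: One of four like flat round marks (black ring, grey centre, 56 mm across) in a straight row, 80 mm apart, on a white fixed strip 90 x 400 mm: one end mark. Origin: its centre, on the strip's top, 8 mm above the bench, where a bottle's underside rests. x: across the strip, away from the robot; y: along the row, from mark_d to mark_a.
- mark_b: One of four like flat round marks (black ring, grey centre, 56 mm across) in a straight row, 80 mm apart, on a white fixed strip 90 x 400 mm: the next mark after mark_a. Origin: its centre, on the strip's top, 8 mm above the bench, where a bottle's underside rests. x: across the strip, away from the robot; y: along the row, from mark_d to mark_a.
- mark_c: One of four like flat round marks (black ring, grey centre, 56 mm across) in a straight row, 80 mm apart, on a white fixed strip 90 x 400 mm: the next mark after mark_b. Origin: its centre, on the strip's top, 8 mm above the bench, where a bottle's underside rests. x: across the strip, away from the robot; y: along the row, from mark_d to mark_a.
- mark_d: One of four like flat round marks (black ring, grey centre, 56 mm across) in a straight row, 80 mm apart, on a white fixed strip 90 x 400 mm: the other end mark, next after mark_c. Origin: its centre, on the strip's top, 8 mm above the bench, where a bottle's underside rests. x: across the strip, away from the robot; y: along the row, from mark_d to mark_a.
- orange_stop: Fixed bright orange end stop, a bar 80 x 22 mm and 20 mm high across one end of the strip, its centre 65 mm beyond the end mark nearest to it (mark_a at some starts, mark_d at others). A grey bar of the same size closes the other end. Origin: centre of its underside, on the strip.
- beaker: Empty blue plastic beaker, open at the top, 56 mm across the rim, 70 mm tall, loose, standing among the bottles. Not to be moved. Origin: centre of its underside.
Not all that is in view belongs to the job. Leave any purple or turquoise look-alike of the bottle_m alone.

How it is judged:
By the outcome, as a careful person would: the job done as asked, in the order asked, and still so for the second after the job is handed in, with the robot touching nothing.
It also fails if it takes over 112 s, if anything falls off the work surface, if the arm or the gripper's body presses on something with over 40 N, if the wrist force passes 120 N, or if a joint passes its speed limit or range.

## Working session

There is one attempt and no reset: what is moved stays moved. The work goes in short steps, Python scripts to look and compute and a shell command to move; the robot and the scene stay as the last step left them, time stands still between calls to the robot, and variables do not carry over. Pictures are saved under pics/ and viewed, and the job is handed in when it is done.

```bash
ls; mkdir -p pics
python3 - <<'E'
from station import ctrl, vision
import cv2, numpy as np
print(ctrl.sense())
for n in ("scene","top"):
    s=vision.snapshot(n); cv2.imwrite(f"pics/{n}0.png",s["frame"][:,:,::-1]); 
    np.savez(f"{n}0.npz",**s)
    R=cv2.Rodrigues(np.array(s["rvec"]))[0]; print(n,s["K"],-R.T@np.array(s["tvec"]))
E
```

```text
pics
{'clock': 0.0, 'joint_positions': array([-1.28624364,  0.53721078, -0.00439843,  1.53884429,  0.00260391,
        1.06730227, -0.07114365]), 'joint_vel': array([-2.69568263e-03, -8.97958981e-04,  8.73036203e-04, -9.96854542e-06,
       -2.24736667e-03, -7.22315518e-04,  1.24694552e-03]), 'joint_torque': array([ 2.45604446e-05, -5.83414793e+01,  1.04841616e+00, -2.59111834e+01,
        1.23163921e-02,  9.46534972e-03, -8.28774489e-06]), 'eef_pos': array([0.22315276, 0.60975959, 0.19209587]), 'tcp_rot': array([-7.76903976e-05,  1.74431601e-01,  9.84668900e-01, -8.76187366e-04]), 'force': array([ 0.37528547, -0.211507  ,  0.91684335]), 'moment': array([0.01065453, 0.02082074, 0.03978928]), 'width': 0.08528808919983126}
scene [[489.73640321   0.         277.4633683 ]
 [  0.         489.73640321 216.74889957]
 [  0.           0.           1.        ]] [1.08439339 0.1435179  0.80709995]
top [[467.04328627   0.         281.26451719]
 [  0.         467.04328627 206.86679839]
 [  0.           0.           1.        ]] [0.47173114 0.02393511 0.95112926]
```

View pics/scene0.png

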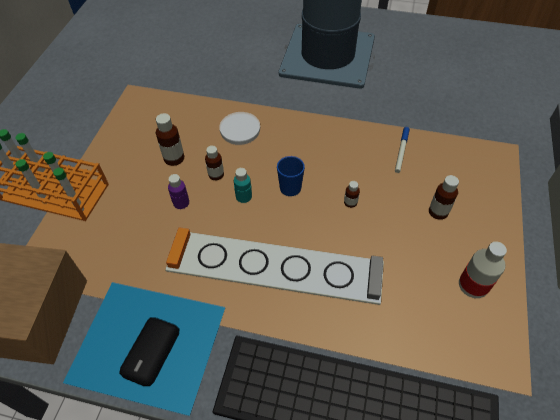

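View pics/top0.png

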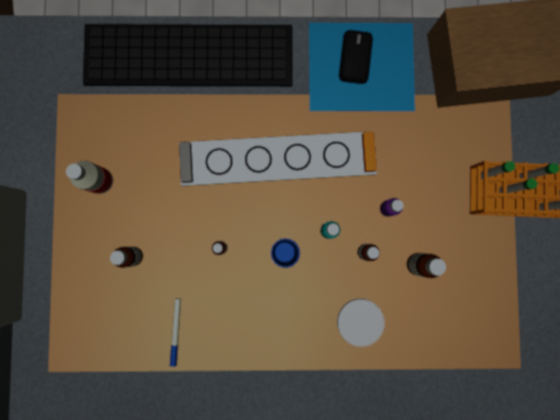

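The scene view shows amber bottles at about (170,140), (214,163), (352,195) and (443,197). The purple look-alike is at (179,192), the turquoise one at (243,186), the beaker at (290,176) and a red-and-white bottle at (483,272). The orange stop is on the left, at (178,247). I'll measure these now.

```bash
cat > h.py <<'E'
import numpy as np, cv2
def cam(s):
    R=cv2.Rodrigues(np.array(s["rvec"]).reshape(3,1))[0]; t=np.array(s["tvec"]).ravel(); return R,t,np.array(s["K"])
def ray(s,uv,z):
    R,t,K=cam(s); C=-R.T@t; d=R.T@np.linalg.inv(K)@np.array([uv[0],uv[1],1.]); return C+d*(z-C[2])/d[2]
def proj(s,P):
    R,t,K=cam(s); q=K@(R@np.array(P)+t); return q[:2]/q[2]
def blobs(m,amin=15):
    n,l,st,c=cv2.connectedComponentsWithStats(m.astype(np.uint8)); return [(c[i].round(1),st[i]) for i in range(1,n) if st[i,4]>=amin]
E
python3 - <<'E'
from h import *
for n in ("top","scene"):
    s=dict(np.load(n+"0.npz")); f=s["frame"]; hsv=cv2.cvtColor(f,cv2.COLOR_RGB2HSV)
    H,S,V=[hsv[:,:,i].astype(int) for i in range(3)]
    print(n,"white")
    for c,st in blobs((S<45)&(V>150)): print(c,st, *[ray(s,c,z)[:2].round(3) for z in (.06,.08,.1,.12)])
    print("orange")
    for c,st in blobs((H>5)&(H<16)&(S>220)&(V>140),60): print(c,st, ray(s,c,.028).round(3))
    s4=cv2.resize(f,None,fx=2,fy=2,interpolation=cv2.INTER_CUBIC)
    print("dark rings")
    for c,st in blobs((V<70)&(S<90),30):
        if 15<st[2]<45 and 15<st[3]<45: print(c,st,ray(s,(st[0]+(st[2]-1)/2,st[1]+(st[3]-1)/2),.008).round(3))
E
python3 - <<'E'
import cv2
a=cv2.imread('pics/scene0.png')[90:260,130:470]; cv2.imwrite('pics/crop0.png',cv2.resize(a,None,fx=2.3,fy=2.3,interpolation=cv2.INTER_CUBIC))
E
```

```text
top white
orange
dark rings
[335.6 155.4] [324 142  25  26  86] [ 0.653 -0.102  0.008]
[297.2 156.9] [285 144  26  26  86] [ 0.649 -0.023  0.008]
[257.9 158.9] [246 146  25  26  89] [0.645 0.057 0.008]
[218.7 161.2] [206 149  26  25  88] [0.64  0.138 0.008]
[ 97.2 178.6] [ 87 164  16  26 148] [0.608 0.388 0.008]
scene white
[239.4 125.9] [220 112  40  29 905] [ 0.358 -0.131] [ 0.377 -0.124] [ 0.396 -0.116] [ 0.416 -0.109]
[162.5 118. ] [156 114  14   9 105] [ 0.371 -0.303] [ 0.39  -0.291] [ 0.409 -0.279] [ 0.429 -0.267]
[400.9 154.5] [397 140   9  30 113] [0.364 0.215] [0.383 0.213] [0.403 0.211] [0.422 0.209]
[211.2 149. ] [207 146  10   7  58] [ 0.436 -0.169] [ 0.453 -0.161] [ 0.47  -0.153] [ 0.488 -0.144]
[240.5 171.4] [236 168  10   8  65] [ 0.481 -0.093] [ 0.497 -0.086] [ 0.513 -0.08 ] [ 0.529 -0.074]
[173.7 177.6] [169 174  11   8  65] [ 0.526 -0.218] [ 0.541 -0.208] [ 0.556 -0.199] [ 0.571 -0.189]
[451.6 179.8] [445 175  14  10 105] [0.409 0.318] [0.427 0.313] [0.445 0.308] [0.463 0.304]
[353.2 183.7] [349 181   9   7  44] [0.462 0.132] [0.479 0.132] [0.495 0.132] [0.512 0.133
[... 176 characters left out ...]
 [0.594 0.382]
[212. 255.] [201 245  23  21 367] [ 0.68  -0.088] [ 0.691 -0.081] [ 0.701 -0.075] [ 0.712 -0.069]
[253.3 261.2] [242 251  24  21 379] [ 0.675 -0.013] [ 0.686 -0.009] [ 0.697 -0.004] [ 0.708 -0.   ]
[295.4 267.5] [284 258  24  21 392] [0.671 0.062] [0.682 0.064] [0.693 0.066] [0.704 0.069]
[338.3 274.1] [327 264  24  21 409] [0.667 0.137] [0.678 0.137] [0.689 0.137] [0.7   0.137]
orange
dark rings
[434.9 206.2] [430 195  19  21 104] [0.435 0.308 0.008]
[212.  255.9] [198 244  29  24 134] [ 0.653 -0.103  0.008]
[253.4 262.2] [239 250  29  25 140] [ 0.649 -0.024  0.008]
[295.2 268.4] [281 256  30  25 142] [0.643 0.057 0.008]
[338.5 275.3] [324 262  30  26 153] [0.638 0.137 0.008]
```

View pics/crop0.png

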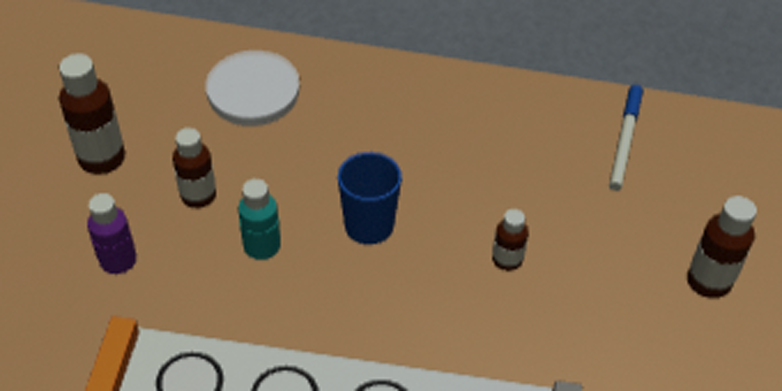

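The crop shows four amber bottles, the purple and turquoise look-alikes, and the beaker between the turquoise and the small amber one. The four marks agree between both views. Next I'll triangulate the caps.

Run:
```python
from h import *
t=dict(np.load("top0.npz")); s=dict(np.load("scene0.npz"))
hsv=cv2.cvtColor(t["frame"],cv2.COLOR_RGB2HSV); H,S,V=[hsv[:,:,i].astype(int) for i in range(3)]
B=[]
for c,st in blobs((S<60)&(V>105),12):
    if st[2]<30: print(c,st); B.append(c)
sc=dict(xl=(162.5,118),m=(211.2,149),tq=(240.5,171.4),pu=(173.7,177.6),l=(451.6,179.8),s=(353.2,183.7))
Pm=lambda q:(lambda R,t_,K:K@np.c_[R,t_])(*cam(q))
for k,u in sc.items():
    best=[]
    for c in B:
        X=cv2.triangulatePoints(Pm(s),Pm(t),np.array(u,float).reshape(2,1),np.array(c,float).reshape(2,1)).ravel();X=X[:3]/X[3]
        e=np.linalg.norm(proj(s,X)-u)+np.linalg.norm(proj(t,X)-c)
        best.append((round(e,2),c,X.round(3)))
    print(k,sorted(best,key=lambda b:b[0])[0])
print("beaker")
for c,st in blobs((H>100)&(H<125)&(S>150)&(V>50),100): print(c,st,ray(t,(st[0]+(st[2]-1)/2,st[1]+(st[3]-1)/2),.07).round(3))
```

```text
[230.3   6.9] [215   0  29  15 374]
[263.3   8.4] [249   0  29  16 280]
[362.5   7. ] [348   0  29  16 324]
[397.6   9.6] [385   2  26  14 173]
[317.5   6.4] [315   4   6   6  14]
[139.8  10.6] [135   7   9   8  46]
[317.1  12.6] [315  10   6   5  17]
[336.  154.2] [326 144  22  22 375]
[297.1 156.5] [287 146  22  22 375]
[257.8 158.7] [247 148  22  22 374]
[218.6 161. ] [208 150  22  22 380]
[ 76.1 175.5] [ 66 163  25  25 310]
[397.6 204.9] [392 199  12  12 103]
[332.9 229. ] [328 224  11  11 105]
[217.  247.6] [213 244   9   8  57]
[373.1 252.5] [368 247  11  11  98]
[116.3 257.4] [110 251  14  14 156]
[437.6 266.6] [430 259  16  17 212]
[175.3 321.8] [171 299   9  47 233]
xl (np.float64(0.74), array([437.6, 266.6]), array([ 0.43 , -0.266,  0.121]))
m (np.float64(0.67), array([373.1, 252.5]), array([ 0.454, -0.16 ,  0.081]))
tq (np.float64(0.62), array([332.9, 229. ]), array([ 0.498, -0.085,  0.081]))
pu (np.float64(0.38), array([397.6, 204.9]), array([ 0.543, -0.207,  0.082]))
l (np.float64(0.5), array([116.3, 257.4]), array([0.448, 0.308, 0.103]))
s (np.float64(0.65), array([217. , 247.6]), array([0.464, 0.132, 0.063]))
beaker
[284.5 250.7] [273 240  26  23 398] [0.457 0.004 0.07 ]
```

Triangulated cap heights of 0.121, 0.103, 0.081 and 0.063 m identify the four amber bottles:

| Bottle | Height | Position (x, y) | Pixel (scene) | Target mark |
|---|---|---|---|---|
| xl | 0.121 | (.430, -.266) | (162,118) | d (.653, -.1025), next to the orange stop |
| l | 0.103 | (.448, .308) | (452,180) | c (.649, -.023) |
| m | 0.081 | (.454, -.160) | (211,149) | b (.644, .057) |
| s | 0.063 | (.464, .132) | (353,184) | a (.639, .1375) |

There are three candidates for bottle_m. The amber one at (211,149) fits; the turquoise one at (240,171) and the purple one at (174,178) are look-alikes, and the crop above confirms this by colour.

First I'll square the tool with the world axes.

```bash
python3 -m jog '[[0,0,0,-10],[0,0,0,-10],[0,0,0,0]]' 0.075 40; python3 -m jog '[[-0.02,-0.03,0,0],[-0.03,-0.04,0,0],[-0.03,-0.04,0,0],[-0.03,-0.04,0,0],[-0.03,-0.04,0,0],[-0.03,-0.04,0,0],[-0.03,-0.04,0,0],[-0.02,-0.03,0,0],[0,0,0,0],[0,0,0,0]]'
```

```text
clock: 0.48
eef_pos: [0.2233, 0.6101, 0.1925]
tcp_rot: [-0.0, 0.002, 1.0, -0.0]
force: [0.6, 0.4, 0.3]
width: 0.075
clock: 1.72
eef_pos: [0.4423, 0.3108, 0.1929]
tcp_rot: [-0.0, 0.002, 1.0, 0.0]
force: [-0.5, 0.8, 0.5]
width: 0.0751
```

```bash
python3 -m jog '[[-0.005,-0.003,0.04,0],[0,0,0.025,0],[0,0,0,0]]'
python3 - <<'E'
from station import ctrl, vision
import cv2, numpy as np
st=ctrl.sense(); s=vision.snapshot("wrist"); cv2.imwrite("pics/w1.png",s["frame"][:,:,::-1]); print(st["eef_pos"],s["K"][0],s["tool_from_camera"])
s=vision.snapshot("scene"); cv2.imwrite("pics/s1.png",s["frame"][:,:,::-1])
E
```

```text
clock: 2.1
eef_pos: [0.4456, 0.3074, 0.1264]
tcp_rot: [-0.002, 0.0, 1.0, -0.001]
force: [0.2, -0.0, 0.5]
width: 0.0751
[0.44555532 0.30740273 0.12635272] [325.1922621    0.         284.99776777] [[-2.70453229e-05 -9.53926636e-01 -3.00039951e-01  7.63881076e-02]
 [ 9.99999996e-01 -4.99353122e-07 -8.85514630e-05  4.75361877e-04]
 [ 8.43217733e-05 -3.00039952e-01  9.53926633e-01 -1.80039998e-01]
 [ 0.00000000e+00  0.00000000e+00  0.00000000e+00  1.00000000e+00]]
```

View pics/w1.png

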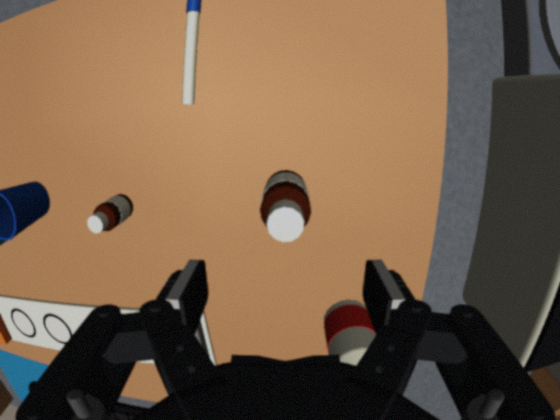

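View pics/s1.png

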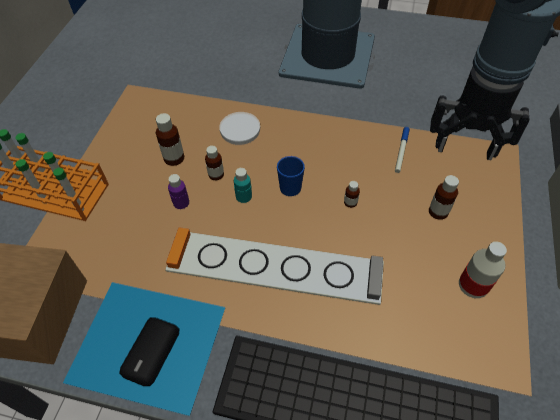

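The wrist picture shows the bottle's cap at (286,222), centred between the fingers from left to right. I'll check the fore-aft position by casting that ray.

```bash
cat >> h.py <<'E'
from scipy.spatial.transform import Rotation as Ro
def wray(s,pos,q,uv,z):
    K=np.array(s["K"]); T=np.array(s["tool_from_camera"]); d=np.array([uv[0]-K[0,2],uv[1]-K[1,2]]); r=np.linalg.norm(d); th=r/K[0,0]
    v=np.array([*(d/max(r,1e-9)*np.sin(th)),np.cos(th)])
    R=Ro.from_quat([q[1],q[2],q[3],q[0]]).as_matrix()
    o=R@T[:3,3]+pos; w=R@T[:3,:3]@v; return o+w*(z-o[2])/w[2]
def caps(f):
    hsv=cv2.cvtColor(f,cv2.COLOR_RGB2HSV); return blobs((hsv[:,:,1]<45)&(hsv[:,:,2]>150),40)
E
python3 - <<'E'
from h import *
from station import ctrl, vision
st=ctrl.sense(); s=vision.snapshot("wrist")
for c,b in caps(s["frame"]): print(c,b,[wray(s,st["eef_pos"],st["tcp_rot"],c,z).round(4) for z in (.06,.1)])
t=dict(np.load("scene0.npz"))
for z in (.126,.145): print(proj(t,(.4456,.3074,z)))
E
```

```text
[188.5  55.6] [182   9  15  93 881] [array([0.3272, 0.2347, 0.06  ]), array([0.3342, 0.2466, 0.1   ])]
[283.7 220. ] [266 203  37  35 983] [array([0.4603, 0.3078, 0.06  ]), array([0.446 , 0.3079, 0.1   ])]
[ 94.2 221. ] [ 87 213  15  17 199] [array([0.4626, 0.1328, 0.06  ]), array([0.4479, 0.1611, 0.1   ])]
[542.5 309.7] [521 262  39 100 228] [array([0.5832, 0.6285, 0.06  ]), array([0.5491, 0.5771, 0.1   ])]
[ 42.3 317.1] [   0  295   97   53 2209] [array([0.5891, 0.0138, 0.06  ]), array([0.5541, 0.0612, 0.1   ])]
[174.4 303.2] [170 300   9   8  42] [array([0.5455, 0.203 , 0.06  ]), array([0.5175, 0.22  , 0.1   ])]
[395.6 303.2] [392 300   9   8  45] [array([0.5458, 0.4145, 0.06  ]), array([0.5177, 0.3975, 0.1   ])]
[128.3 309.4] [120 307  19   6  93] [array([0.5582, 0.1494, 0.06  ]), array([0.5281, 0.175 , 0.1   ])]
[ 22.4 320.8] [ 13 309  20  24 284] [array([ 0.6035, -0.0319,  0.06  ]), array([0.5661, 0.0229, 0.1   ])]
[ 56.7 326.5] [ 45 315  24  24 381] [array([0.5996, 0.0341, 0.06  ]), array([0.5628, 0.0783, 0.1   ])]
[207.  338.1] [201 316  14  47 154] [array([0.587 , 0.2305, 0.06  ]), array([0.5523, 0.243 , 0.1   ])]
[353.4 353.7] [341 345  27  19 309] [array([0.6085, 0.3795, 0.06  ]), array([0.5703, 0.3681, 0.1   ])]
[454.98947613 170.69290587]
[457.96701746 163.70484389]
```

```bash
python3 -c "
import cv2
a=cv2.imread('pics/s1.png')[70:230,400:560]; cv2.imwrite('pics/s1c.png',cv2.resize(cv2.convertScaleAbs(a,alpha=1.8,beta=20),None,fx=3.7,fy=3.7,interpolation=cv2.INTER_CUBIC))"
```

```text
(no output)
```

View pics/s1c.png

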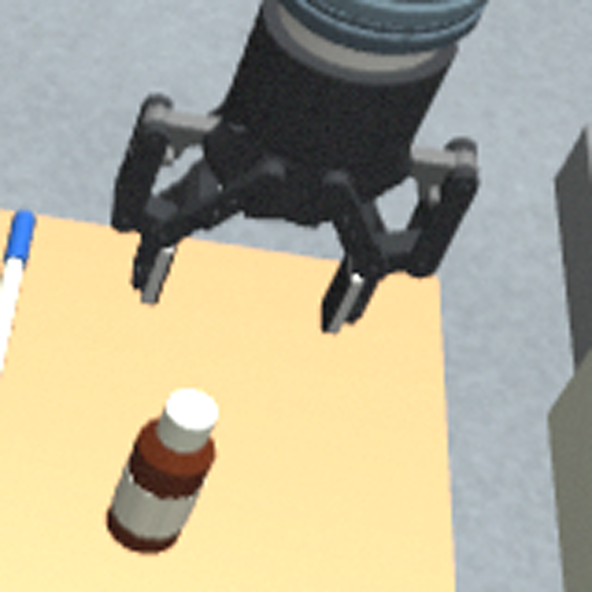

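```bash
python3 -c "
import cv2
a=cv2.imread('pics/w1.png')[240:420,140:440]; cv2.imwrite('pics/w1c.png',cv2.resize(cv2.convertScaleAbs(a,alpha=2,beta=30),None,fx=2.6,fy=2.6,interpolation=cv2.INTER_CUBIC))"
python3 - <<'E'
from h import *
from station import ctrl, vision
st=ctrl.sense(); s=vision.snapshot("wrist")
for z in (.12,.13,.14,.15,.16,.17): print(z,[wray(s,st["eef_pos"],st["tcp_rot"],c,z).round(4) for c in ((205,262),(365,262),(205,295))])
E
```

```text
0.12 [array([0.4693, 0.2556, 0.12  ]), array([0.4695, 0.362 , 0.12  ]), array([0.4956, 0.2527, 0.12  ])]
0.13 [array([0.4641, 0.2584, 0.13  ]), array([0.4643, 0.3592, 0.13  ]), array([0.4891, 0.2557, 0.13  ])]
0.14 [array([0.459 , 0.2612, 0.14  ]), array([0.4591, 0.3564, 0.14  ]), array([0.4825, 0.2586, 0.14  ])]
0.15 [array([0.4538, 0.264 , 0.15  ]), array([0.4539, 0.3535, 0.15  ]), array([0.4759, 0.2616, 0.15  ])]
0.16 [array([0.4486, 0.2668, 0.16  ]), array([0.4488, 0.3507, 0.16  ]), array([0.4694, 0.2645, 0.16  ])]
0.17 [array([0.4434, 0.2696, 0.17  ]), array([0.4436, 0.3479, 0.17  ]), array([0.4628, 0.2675, 0.17  ])]
```

View pics/w1c.png

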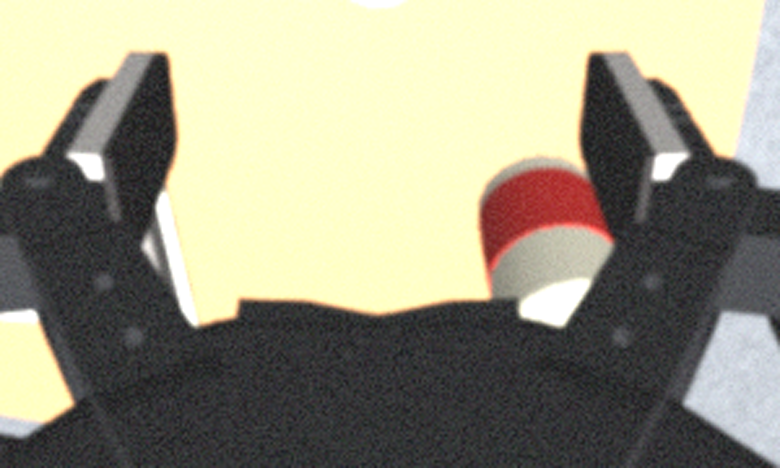

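The pad tips look higher than the stated TCP in both views. I'll cross-check their height before going lower.

Run:
```python
from h import *
from station import ctrl, vision
for n in ("scene","top"):
    s=vision.snapshot(n); np.savez(n+"1.npz",**s); a=s["frame"][:,:,::-1]
    u0,v0=(420,90) if n=="scene" else (40,190)
    cv2.imwrite(f"pics/{n}1d.png",cv2.resize(cv2.convertScaleAbs(a[v0:v0+100,u0:u0+130],alpha=1.8,beta=30),None,fx=6,fy=6,interpolation=cv2.INTER_CUBIC))
    print(n,proj(s,(.4456,.3074,.126)),proj(s,(.4456,.3449,.14)),proj(s,(.4456,.2699,.14)))
```

```text
scene [454.98947613 170.69290587] [478.82194203 169.11940076] [435.80105658 162.06149278]
top [112.46674474 259.03805666] [ 87.69199623 259.40986227] [131.57200715 259.21088491]
```

View pics/scene1d.png

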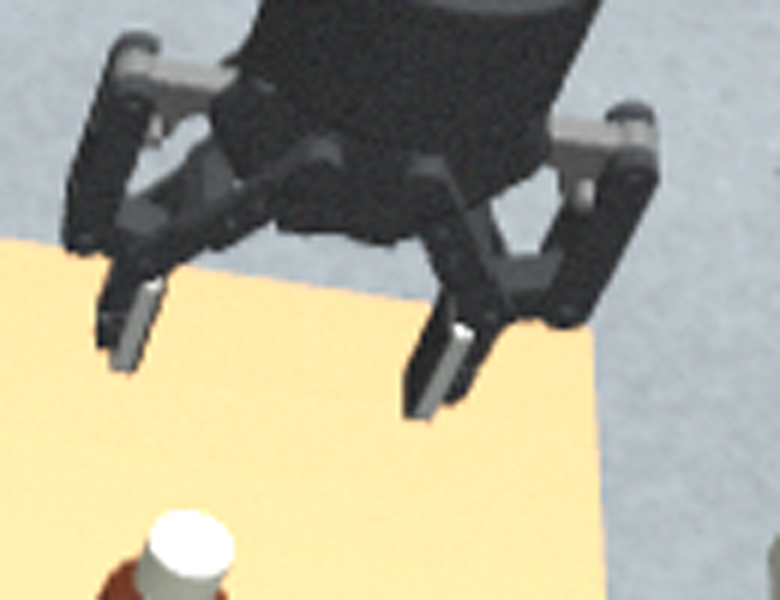

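View pics/top1d.png

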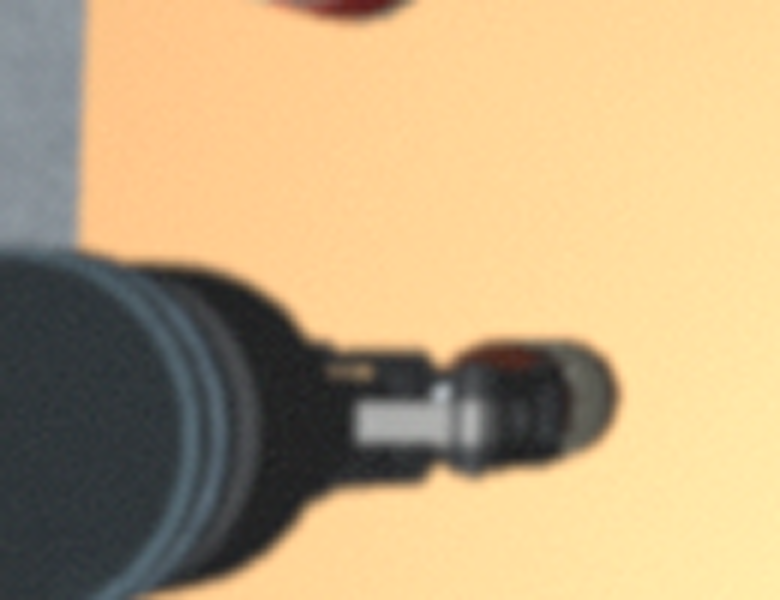

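Both views put the open pad tips about 45 mm above the reported TCP, which is more than the 13 mm given. I'll narrow the fingers to the grasp width (40 mm) in free air to see where the pads sit.

```bash
python3 -m jog '[[0,0,0,0],[0,0,0,0],[0,0,0,0],[0,0,0,0]]' 0.04
python3 - <<'E'
from h import *
from station import ctrl, vision
st=ctrl.sense(); print(st["eef_pos"],st["width"])
for n,u0,v0 in (("scene",420,90),("wrist",190,200)):
    s=vision.snapshot(n); a=s["frame"][:,:,::-1]
    cv2.imwrite(f"pics/{n}2d.png",cv2.resize(cv2.convertScaleAbs(a[v0:v0+100,u0:u0+(130 if n=="scene" else 190)],alpha=1.8,beta=30),None,fx=4,fy=4,interpolation=cv2.INTER_CUBIC))
for z in (.13,.15,.16,.17,.18): print(z,[proj(dict(np.load("scene0.npz")),(.4566,y,z)).round(1) for y in (.2874,.3274)])
E
```

```text
clock: 2.9
eef_pos: [0.4478, 0.307, 0.128]
tcp_rot: [-0.0, 0.001, 1.0, -0.0]
force: [0.1, 0.5, -1.4]
width: 0.0399
[0.44784935 0.30700292 0.12800125] 0.03987020834293628
0.13 [array([444. , 171.9]), array([466.9, 175.7])]
0.15 [array([447. , 164.5]), array([470.3, 168.3])]
0.16 [array([448.5, 160.7]), array([472. , 164.5])]
0.17 [array([450. , 156.8]), array([473.8, 160.7])]
0.18 [array([451.6, 152.9]), array([475.6, 156.7])]
```

View pics/scene2d.png

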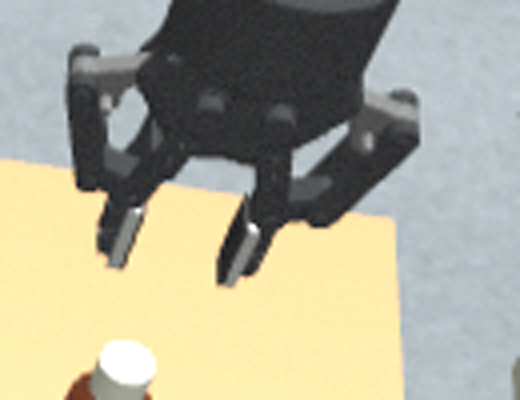

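View pics/wrist2d.png

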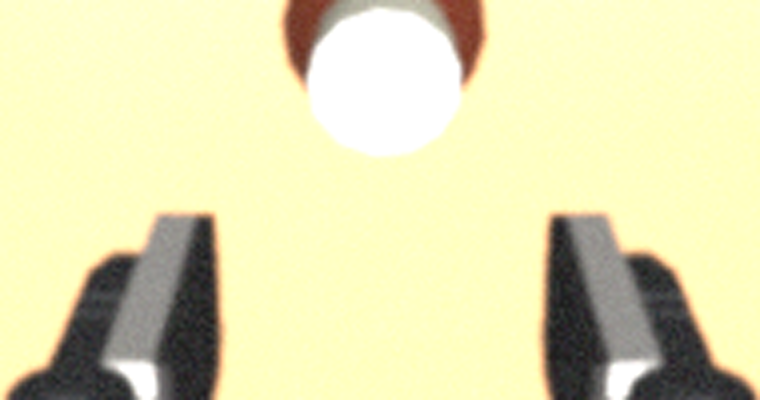

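At 40 mm opening the tips project exactly where z = 0.169 would, while the TCP reads 0.128. The wrist view agrees, so the real tips sit about 41 mm above the reported TCP. I'll descend in stages to a height that is safe under both readings, then look.

```bash
python3 -m jog '[[0,0,0,0],[0,0,0,0],[0,0,0.02,0],[0,0,0.03,0],[0,0,0.025,0],[0,0,0.015,0],[0,0,0,0],[0,0,0,0]]' 0.07
python3 - <<'E'
from h import *
from station import ctrl, vision
for n,u0,v0 in (("scene",410,100),):
    s=vision.snapshot(n); a=s["frame"][:,:,::-1]
    cv2.imwrite(f"pics/{n}3d.png",cv2.resize(cv2.convertScaleAbs(a[v0:v0+130,u0:u0+130],alpha=1.8,beta=30),None,fx=4.5,fy=4.5,interpolation=cv2.INTER_CUBIC))
E
```

```text
clock: 4.0
eef_pos: [0.4485, 0.3075, 0.0388]
tcp_rot: [0.001, 0.001, 1.0, 0.0]
force: [0.0, 0.8, 0.1]
width: 0.0699
```

View pics/scene3d.png

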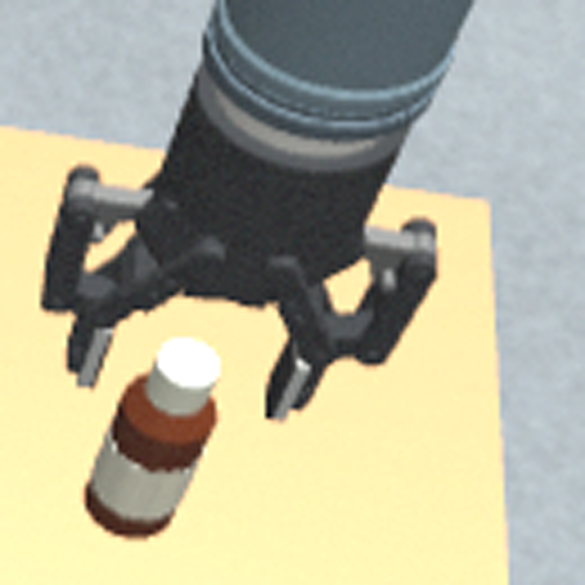

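The fingertips are level with the bottle's shoulder, at about z = 0.08, which confirms the offset of about 41 mm. I'll continue down in smaller steps.

```bash
python3 -m jog '[[0,0,0.015,0],[0,0,0.015,0],[0,0,0.008,0],[0,0,0,0],[0,0,0,0]]'
python3 - <<'E'
from h import *
from station import ctrl, vision
for n,u0,v0 in (("scene",410,110),):
    s=vision.snapshot(n); a=s["frame"][:,:,::-1]
    cv2.imwrite(f"pics/{n}4d.png",cv2.resize(cv2.convertScaleAbs(a[v0:v0+130,u0:u0+130],alpha=1.8,beta=30),None,fx=4.5,fy=4.5,interpolation=cv2.INTER_CUBIC))
    for z in (.03,.04,.05): print(z,[proj(s,(.4595,y,z)).round(1) for y in (.2725,.3425)])
E
```

```text
clock: 4.68
eef_pos: [0.448, 0.3072, 0.0001]
tcp_rot: [0.0, 0.001, 1.0, 0.0]
force: [0.1, -0.0, 0.0]
width: 0.0698
0.03 [array([422.9, 204.9]), array([459.5, 211.4])]
0.04 [array([424.1, 201.8]), array([461. , 208.3])]
0.05 [array([425.3, 198.7]), array([462.5, 205.2])]
```

View pics/scene4d.png

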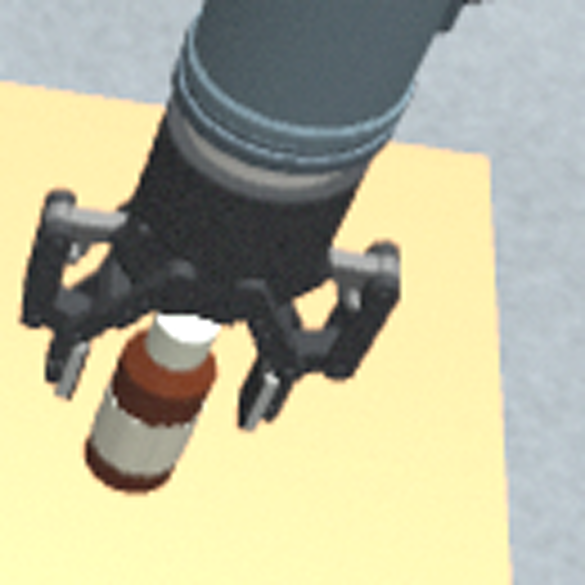

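The tips are now at z ≈ 0.050 for a TCP reading of 0.000, clear on both sides of the bottle. I'll go down 4 mm more and grip.

```bash
python3 -m jog '[[0,0,0.004,0],[0,0,0,0]]'; python3 -m jog '[[0,0,0,0],[0,0,0,0],[0,0,0,0],[0,0,0,0],[0,0,0,0]]' 0.03 30; python3 -m jog '[[0,0,-0.01,0],[0,0,-0.03,0],[0,0,-0.03,0],[0,0,-0.02,0],[0,0,0,0],[0,0,0,0]]'
python3 - <<'E'
from h import *
from station import ctrl, vision
for n,u0,v0 in (("scene",410,90),):
    s=vision.snapshot(n); a=s["frame"][:,:,::-1]
    cv2.imwrite(f"pics/{n}5d.png",cv2.resize(cv2.convertScaleAbs(a[v0:v0+130,u0:u0+130],alpha=1.8,beta=30),None,fx=4.5,fy=4.5,interpolation=cv2.INTER_CUBIC))
E
```

```text
clock: 4.97
eef_pos: [0.4477, 0.3069, -0.0041]
tcp_rot: [-0.0, 0.001, 1.0, -0.0]
force: [0.1, 0.4, -0.9]
width: 0.0701
clock: 5.6
eef_pos: [0.448, 0.3071, -0.0038]
tcp_rot: [0.0, 0.001, 1.0, 0.0]
force: [-0.6, 0.4, 3.8]
width: 0.0392
clock: 6.35
eef_pos: [0.4473, 0.3066, 0.0853]
tcp_rot: [-0.0, 0.001, 1.0, -0.0]
force: [-0.1, -0.3, -2.0]
width: 0.0393
```

View pics/scene5d.png

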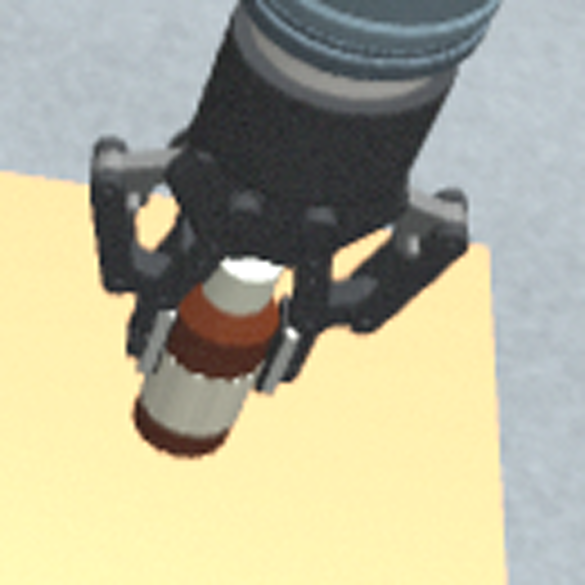

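The bottle is held upright and lifted 89 mm. Next I'll carry it to mark c.

```bash
python3 -m jog '[[-0.01,-0.016,0,0],[-0.02,-0.033,0,0],[-0.02,-0.033,0,0],[-0.022,-0.036,0,0],[-0.022,-0.036,0,0],[-0.022,-0.036,0,0],[-0.022,-0.036,0,0],[-0.022,-0.036,0,0],[-0.02,-0.033,0,0],[-0.015,-0.025,0,0],[-0.007,-0.01,0,0],[0,0,0,0]]'; python3 -m jog '[[0,0,0,0],[0,0,0,0]]'
```

```text
clock: 7.9
eef_pos: [0.6489, -0.0243, 0.0854]
tcp_rot: [-0.0, 0.002, 1.0, -0.0]
force: [-1.3, 0.4, -1.2]
width: 0.0393
clock: 8.15
eef_pos: [0.6488, -0.0217, 0.086]
tcp_rot: [-0.0, -0.0, 1.0, 0.0]
force: [-0.1, 0.8, -1.6]
width: 0.0391
```

```bash
python3 -m jog '[[0,-0.001,0.02,0],[0,0,0.03,0],[0,0,0.02,0],[0,0,0.007,0],[0,0,0,0],[0,0,0,0]]'
python3 - <<'E'
from h import *
from station import ctrl, vision
s=vision.snapshot("scene"); a=s["frame"][:,:,::-1]; print(ctrl.sense()["eef_pos"])
cv2.imwrite(f"pics/s6.png",cv2.resize(cv2.convertScaleAbs(a[190:310,160:390],alpha=1.5,beta=20),None,fx=3.4,fy=3.4,interpolation=cv2.INTER_CUBIC))
E
```

```text
clock: 8.9
eef_pos: [0.6502, -0.0243, 0.01]
tcp_rot: [0.001, 0.001, 1.0, 0.0]
force: [-0.7, 0.2, -1.1]
width: 0.0393
[ 0.65024587 -0.02439605  0.01004871]
```

View pics/s6.png

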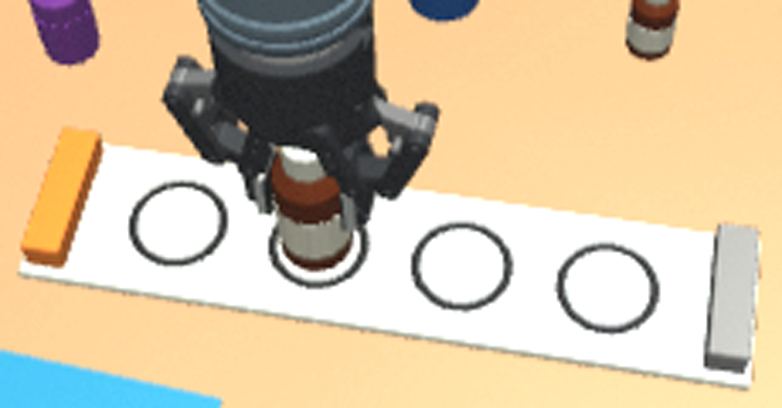

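```bash
python3 -m jog '[[0,0,0.002,0],[0,0,0.002,0],[0,0,0,0],[0,0,0,0]]'; python3 -m jog '[[0,0,0.001,0],[0,0,0,0]]';python3 -m jog '[[0,0,0.001,0],[0,0,0,0]]'
```

```text
clock: 9.45
eef_pos: [0.6493, -0.0243, 0.005]
tcp_rot: [-0.0, 0.001, 1.0, -0.0]
force: [0.6, -1.2, -1.5]
width: 0.039
clock: 9.7
eef_pos: [0.6495, -0.0243, 0.0043]
tcp_rot: [0.0, 0.001, 1.0, -0.0]
force: [-1.5, 0.1, 1.5]
width: 0.0391
clock: 9.95
eef_pos: [0.6497, -0.0243, 0.0042]
tcp_rot: [0.0, 0.001, 1.0, 0.0]
force: [-2.7, 0.4, 9.8]
width: 0.039
```

Contact shows as 9.8 N upward at the expected height, so I'll release the bottle and lift.

```bash
python3 -m jog '[[0,0,-0.0005,0],[0,0,0,0],[0,0,0,0],[0,0,0,0]]' 0.062; python3 -m jog '[[0,0,-0.01,0],[0,0,-0.03,0],[0,0,-0.04,0],[0,0,-0.04,0],[0,0,-0.02,0],[0,0,0,0],[0,0,0,0]]'
python3 - <<'E'
from h import *
from station import ctrl, vision
s=vision.snapshot("scene"); a=s["frame"][:,:,::-1]
cv2.imwrite(f"pics/s7.png",cv2.resize(cv2.convertScaleAbs(a[190:310,160:390],alpha=1.5,beta=20),None,fx=3.4,fy=3.4,interpolation=cv2.INTER_CUBIC))
st=ctrl.sense(); w=vision.snapshot("wrist")
for c,b in caps(w["frame"]): 
    p=wray(w,st["eef_pos"],st["tcp_rot"],c,.108)
    if np.hypot(p[0]-.649,p[1]+.023)<.03: print(c,b,p)
E
```

```text
clock: 10.45
eef_pos: [0.6492, -0.0243, 0.0033]
tcp_rot: [-0.0, 0.001, 1.0, -0.0]
force: [0.5, -0.2, -0.4]
width: 0.062
clock: 11.32
eef_pos: [0.6481, -0.0242, 0.1418]
tcp_rot: [-0.001, 0.001, 1.0, -0.0]
force: [-0.5, -0.4, 0.5]
width: 0.062
```

View pics/s7.png

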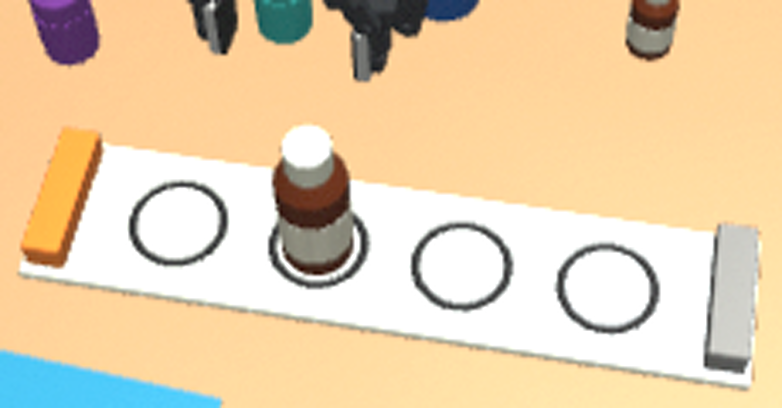

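The L bottle stands upright inside mark c's ring. The XL bottle is next.

```bash
python3 -m jog '[[0.015,-0.018,0,0],[0.027,-0.03,0,0],[0.027,-0.03,0,0],[0.027,-0.03,0,0],[0.027,-0.03,0,0],[0.027,-0.03,0,0],[0.027,-0.03,0,0],[0.027,-0.03,0,0],[0.013,-0.013,0,0],[0,0,0,0],[0,0,0,0],[0,0,0,0]]' 0.075
python3 - <<'E'
from h import *
from station import ctrl, vision
s=vision.snapshot("scene"); print([(c,ray(s,c,.108).round(4)) for c,b in caps(s["frame"]) if abs(c[0]-250)<6 and b[4]<300])
st=ctrl.sense(); w=vision.snapshot("wrist"); print(st["eef_pos"])
for c,b in caps(w["frame"]): 
    p=wray(w,st["eef_pos"],st["tcp_rot"],c,.12)
    if np.hypot(p[0]-.43,p[1]+.266)<.04: print(c,b,p)
E
```

```text
clock: 12.92
eef_pos: [0.4331, -0.2636, 0.1434]
tcp_rot: [0.0, -0.0, 1.0, 0.0]
force: [0.2, -0.9, 0.4]
width: 0.0747
[(array([249.7, 232.5]), array([ 0.6482, -0.0237,  0.108 ]))]
[ 0.43282569 -0.26382941  0.14339525]
[280.2 218.2] [ 259  198   44   41 1371] [ 0.42805334 -0.26654988  0.12      ]
```

L measures (.6482, -.0237) against the mark at (.649, -.0235), which is good. I'll descend onto XL.

```bash
python3 -m jog '[[0.004,-0.003,0.02,0],[0,0,0.03,0],[0,0,0.03,0],[0,0,0.02,0],[0,0,0.015,0],[0,0,0.005,0],[0,0,0,0],[0,0,0,0]]'
python3 - <<'E'
from h import *
from station import ctrl, vision
s=vision.snapshot("scene"); a=s["frame"][:,:,::-1]
cv2.imwrite(f"pics/s8.png",cv2.resize(cv2.convertScaleAbs(a[60:190,100:240],alpha=1.8,beta=30),None,fx=4,fy=4,interpolation=cv2.INTER_CUBIC))
E
```

```text
clock: 14.02
eef_pos: [0.4284, -0.2683, 0.0242]
tcp_rot: [0.001, 0.001, 1.0, -0.0]
force: [-1.3, -0.1, -0.1]
width: 0.0749
```

View pics/s8.png

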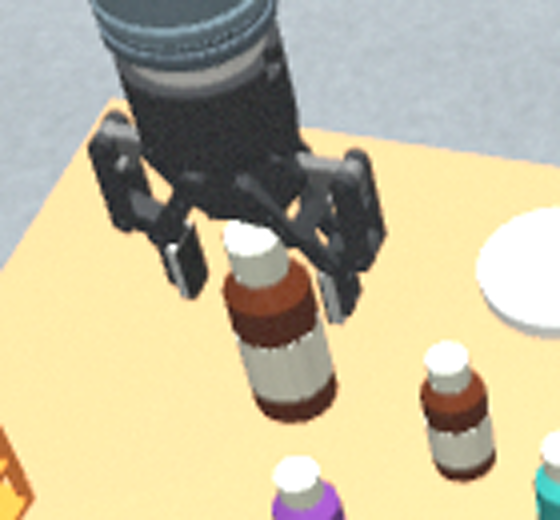

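The open fingers straddle XL with clear gaps on both sides. I'll lower 8 mm more and grip.

```bash
python3 -m jog '[[0,0.001,0.005,0],[0,0,0.003,0],[0,0,0,0],[0,0,0,0]]'; python3 -m jog '[[0,0,0,0],[0,0,0,0],[0,0,0,0],[0,0,0,0],[0,0,0,0]]' 0.034 35; python3 -m jog '[[0,0,-0.01,0],[0,0,-0.03,0],[0,0,-0.04,0],[0,0,-0.03,0],[0,0,-0.01,0],[0,0,0,0],[0,0,0,0]]'
python3 - <<'E'
from h import *
from station import ctrl, vision
s=vision.snapshot("scene"); a=s["frame"][:,:,::-1]
cv2.imwrite(f"pics/s9.png",cv2.resize(cv2.convertScaleAbs(a[40:190,100:240],alpha=1.8,beta=30),None,fx=4,fy=4,interpolation=cv2.INTER_CUBIC))
E
```

```text
clock: 14.58
eef_pos: [0.4279, -0.267, 0.0155]
tcp_rot: [-0.0, 0.001, 1.0, -0.0]
force: [0.2, 1.1, -0.2]
width: 0.0746
clock: 15.2
eef_pos: [0.428, -0.2671, 0.0158]
tcp_rot: [0.0, 0.001, 1.0, -0.0]
force: [-1.4, 1.4, 5.2]
width: 0.045
clock: 16.08
eef_pos: [0.4269, -0.2664, 0.1342]
tcp_rot: [-0.001, 0.001, 1.0, 0.001]
force: [-0.4, -0.6, -0.6]
width: 0.0446
```

View pics/s9.png

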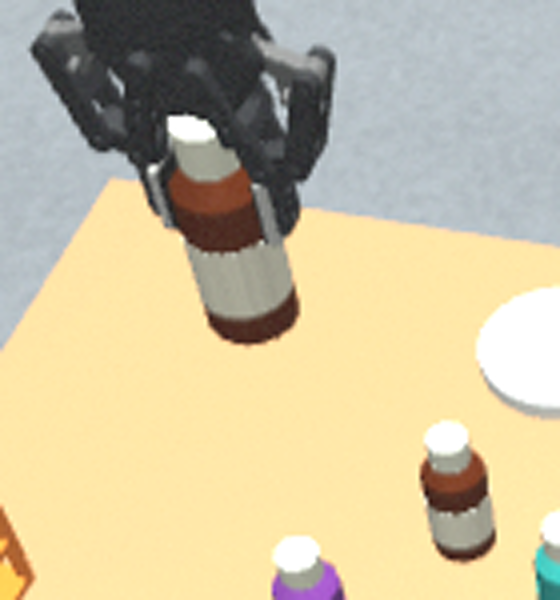

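XL is held upright, so I'll carry it to mark d.

```bash
python3 -m jog '[[-0.0125,0.009,0,0],[-0.025,0.018,0,0],[-0.027,0.02,0,0],[-0.03,0.022,0,0],[-0.03,0.022,0,0],[-0.03,0.022,0,0],[-0.03,0.022,0,0],[-0.025,0.018,0,0],[-0.01,0.008,0,0],[-0.005,0.003,0,0],[0,0,0,0],[0,0,0,0]]'; python3 -m jog '[[0,0,0,0],[0,0,0,0]]'
```

```text
clock: 17.62
eef_pos: [0.6519, -0.1047, 0.1355]
tcp_rot: [-0.0, 0.002, 1.0, -0.0]
force: [-0.2, -0.2, -2.1]
width: 0.0448
clock: 17.88
eef_pos: [0.6525, -0.1037, 0.1357]
tcp_rot: [0.0, 0.001, 1.0, -0.0]
force: [0.2, -0.4, -2.6]
width: 0.0452
```

```bash
python3 -m jog '[[0,0.001,0.02,0],[0,0,0.03,0],[0,0,0.03,0],[0,0,0.02,0],[0,0,0.007,0],[0,0,0,0],[0,0,0,0]]'; python3 -m jog '[[0,0,0.002,0],[0,0,0,0]]'
```

```text
clock: 18.75
eef_pos: [0.6537, -0.1025, 0.0296]
tcp_rot: [0.001, 0.001, 1.0, -0.0]
force: [0.7, 0.1, -0.9]
width: 0.0448
clock: 19.0
eef_pos: [0.6529, -0.1023, 0.0269]
tcp_rot: [0.0, 0.001, 1.0, -0.0]
force: [-0.3, 0.2, -2.6]
width: 0.0449
```

```bash
python3 -m jog '[[0.001,0,0.001,0],[0,0,0.001,0],[0,0,0,0]]'; python3 -m jog '[[0,0,0.001,0],[0,0,0,0]]'; python3 -m jog '[[0,0,0.0005,0],[0,0,0,0]]'
```

```text
clock: 19.38
eef_pos: [0.6515, -0.1023, 0.0243]
tcp_rot: [-0.0, 0.001, 1.0, 0.0]
force: [-0.0, 0.2, -3.4]
width: 0.0447
clock: 19.62
eef_pos: [0.6518, -0.1023, 0.0239]
tcp_rot: [0.0, 0.001, 1.0, -0.0]
force: [-2.5, 0.7, 1.5]
width: 0.0452
clock: 19.88
eef_pos: [0.652, -0.1023, 0.0239]
tcp_rot: [0.0, 0.001, 1.0, 0.0]
force: [-3.0, 0.3, 6.9]
width: 0.0451
```

```bash
python3 -m jog '[[0,0,-0.0005,0],[0,0,0,0],[0,0,0,0],[0,0,0,0]]' 0.064; python3 -m jog '[[0,0,-0.01,0],[0,0,-0.03,0],[0,0,-0.04,0],[0,0,-0.03,0],[0,0,-0.015,0],[0,0,0,0]]'; python3 -m jog '[[0.015,-0.005,0,0],[0.03,-0.01,0,0],[0.035,-0.01,0,0],[0.035,-0.01,0,0],[0.035,-0.01,0,0],[0.03,-0.01,0,0],[0.018,-0.003,0,0],[0,0,0,0],[0,0,0,0],[0,0,0,0]]' 0.06
python3 - <<'E'
from h import *
from station import ctrl, vision
s=vision.snapshot("scene"); a=s["frame"][:,:,::-1]
for c,b in caps(s["frame"]):
    if b[4]<300: print(c,b[4],ray(s,c,.128).round(4),ray(s,c,.108).round(4))
cv2.imwrite(f"pics/s10.png",cv2.resize(cv2.convertScaleAbs(a[110:310,130:390],alpha=1.5,beta=20),None,fx=2.9,fy=2.9,interpolation=cv2.INTER_CUBIC))
st=ctrl.sense(); w=vision.snapshot("wrist"); print(st["eef_pos"])
for c,b in caps(w["frame"]): 
    p=wray(w,st["eef_pos"],st["tcp_rot"],c,.08)
    if np.hypot(p[0]-.454,p[1]+.16)<.04: print(c,b,p)
E
```

```text
clock: 20.38
eef_pos: [0.6516, -0.1023, 0.0234]
tcp_rot: [-0.0, 0.001, 1.0, -0.0]
force: [-0.9, -0.3, 0.1]
width: 0.0639
clock: 21.12
eef_pos: [0.6523, -0.1024, 0.1495]
tcp_rot: [0.001, 0.001, 1.0, -0.0]
force: [-0.5, 0.6, -1.4]
width: 0.0641
clock: 22.38
eef_pos: [0.4544, -0.1596, 0.1483]
tcp_rot: [0.0, 0.0, 1.0, 0.0]
force: [-0.5, -0.8, -0.1]
width: 0.0601
[400.9 154.6] 119 [0.4298 0.2084 0.128 ] [0.4105 0.2103 0.108 ]
[211.2 149. ] 58 [ 0.4948 -0.1409  0.128 ] [ 0.4774 -0.1493  0.108 ]
[240.5 171.4] 65 [ 0.5358 -0.0712  0.128 ] [ 0.5197 -0.0776  0.108 ]
[173.7 177.7] 66 [ 0.5773 -0.1852  0.128 ] [ 0.5623 -0.1948  0.108 ]
[353.2 183.8] 44 [0.5188 0.1327 0.128 ] [0.5021 0.1324 0.108 ]
[203.9 219.5] 179 [ 0.6528 -0.102   0.128 ] [ 0.6401 -0.1092  0.108 ]
[249.7 232.5] 133 [ 0.6607 -0.019   0.128 ] [ 0.6482 -0.0237  0.108 ]
[497.6 248.3] 183 [0.5995 0.379  0.128 ] [0.5853 0.3859 0.108 ]
[ 0.45426808 -0.15963593  0.14829382]
[283.  203.7] [270 191  27  26 529] [ 0.45303803 -0.16077319  0.08      ]
```

View pics/s10.png

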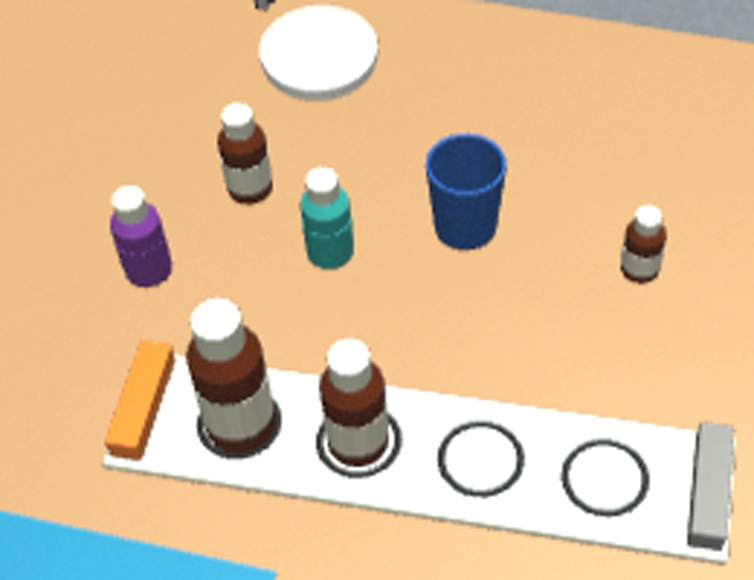

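XL measures (.6528, -.102), on mark d. The amber bottle_m is at (.4535, -.1605), so I'll descend onto it.

```bash
python3 -m jog '[[0.001,-0.001,0.03,0],[0,0,0.04,0],[0,0,0.04,0],[0,0,0.03,0],[0,0,0.015,0],[0,0,0.005,0],[0,0,0,0],[0,0,0,0]]'
python3 - <<'E'
from h import *
from station import ctrl, vision
s=vision.snapshot("scene"); a=s["frame"][:,:,::-1]
cv2.imwrite(f"pics/s11.png",cv2.resize(cv2.convertScaleAbs(a[80:230,150:290],alpha=1.8,beta=30),None,fx=4,fy=4,interpolation=cv2.INTER_CUBIC))
E
```

```text
clock: 23.48
eef_pos: [0.4535, -0.1612, -0.0106]
tcp_rot: [0.001, 0.001, 1.0, -0.0]
force: [1.2, -0.0, 0.5]
width: 0.0603
```

View pics/s11.png

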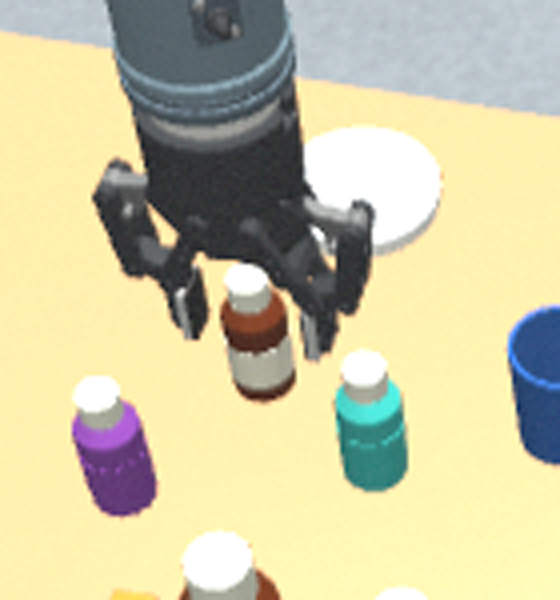

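The fingers straddle bottle_m and stay clear of the turquoise one. I'll lower 8 mm more and grip.

```bash
python3 -m jog '[[0,0,0.005,0],[0,0,0.003,0],[0,0,0,0],[0,0,0,0]]'; python3 -m jog '[[0,0,0,0],[0,0,0,0],[0,0,0,0],[0,0,0,0],[0,0,0,0]]' 0.024 30; python3 -m jog '[[0,0,-0.01,0],[0,0,-0.03,0],[0,0,-0.04,0],[0,0,-0.03,0],[0,0,-0.03,0],[0,0,-0.01,0],[0,0,0,0],[0,0,0,0]]'
python3 - <<'E'
from h import *
from station import ctrl, vision
s=vision.snapshot("scene"); a=s["frame"][:,:,::-1]
cv2.imwrite(f"pics/s12.png",cv2.resize(cv2.convertScaleAbs(a[40:230,150:290],alpha=1.8,beta=30),None,fx=3,fy=3,interpolation=cv2.INTER_CUBIC))
E
```

```text
clock: 24.02
eef_pos: [0.4525, -0.161, -0.0195]
tcp_rot: [-0.0, 0.001, 1.0, -0.0]
force: [0.6, -0.6, 0.9]
width: 0.0599
clock: 24.65
eef_pos: [0.4527, -0.161, -0.0193]
tcp_rot: [0.0, 0.001, 1.0, -0.0]
force: [-1.2, 0.2, 5.1]
width: 0.0331
clock: 25.65
eef_pos: [0.4517, -0.1607, 0.1294]
tcp_rot: [-0.001, 0.001, 1.0, 0.0]
force: [0.4, 0.2, -0.7]
width: 0.0331
```

View pics/s12.png

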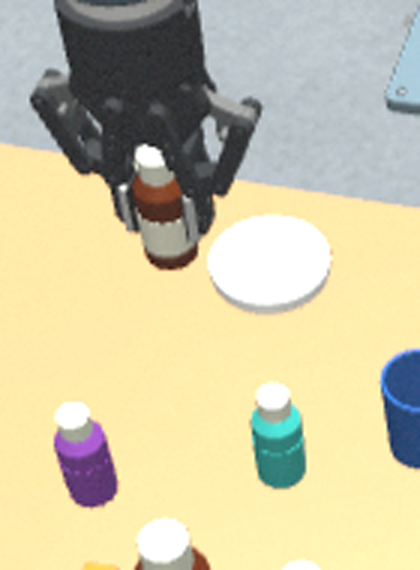

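```bash
python3 -m jog '[[-0.0115,0.0135,0,0],[-0.024,0.0275,0,0],[-0.024,0.0275,0,0],[-0.024,0.0275,0,0],[-0.024,0.0275,0,0],[-0.024,0.0275,0,0],[-0.024,0.0275,0,0],[-0.024,0.0275,0,0],[-0.011,0.012,0,0],[0,0,0,0],[0,0,0,0],[0,0,0,0]]'; python3 -m jog '[[0,0,0,0],[0,0,0,0]]'
```

```text
clock: 27.2
eef_pos: [0.6429, 0.055, 0.1306]
tcp_rot: [-0.0, 0.002, 1.0, -0.0]
force: [-0.3, 0.1, -0.8]
width: 0.0333
clock: 27.45
eef_pos: [0.6433, 0.0563, 0.1307]
tcp_rot: [0.0, 0.001, 1.0, -0.0]
force: [0.6, 0.5, -0.5]
width: 0.0334
```

```bash
python3 -m jog '[[0,0,0.02,0],[0,0,0.035,0],[0,0,0.035,0],[0,0,0.025,0],[0,0,0.015,0],[0,0,0.005,0],[0,0,0,0],[0,0,0,0],[0,0,0,0]]'; python3 -m jog '[[0,0,0.002,0],[0,0,0,0],[0,0,0,0]]'
```

```text
clock: 28.58
eef_pos: [0.6441, 0.0568, -0.0036]
tcp_rot: [0.001, 0.001, 1.0, 0.0]
force: [-0.8, -0.9, 0.0]
width: 0.033
clock: 28.95
eef_pos: [0.6434, 0.0567, -0.0065]
tcp_rot: [-0.0, 0.001, 1.0, -0.0]
force: [0.2, 0.3, -0.4]
width: 0.0333
```

```bash
python3 -m jog '[[0,0.0005,0.001,0],[0,0,0,0]]'
```

```text
clock: 29.2
eef_pos: [0.6433, 0.0573, -0.0076]
tcp_rot: [-0.0, 0.001, 1.0, 0.0]
force: [-0.2, 0.3, -0.8]
width: 0.0332
```

```bash
python3 -m jog '[[0,0,0.001,0],[0,0,0.001,0],[0,0,0,0],[0,0,0,0]]'; python3 -m jog '[[0,0,0.001,0],[0,0,0,0]]'; python3 -m jog '[[0,0,0.001,0],[0,0,0,0]]'
```

```text
clock: 29.7
eef_pos: [0.6434, 0.0572, -0.0095]
tcp_rot: [-0.0, 0.001, 1.0, -0.0]
force: [1.1, 0.4, -0.2]
width: 0.0332
clock: 29.95
eef_pos: [0.6434, 0.0572, -0.0106]
tcp_rot: [-0.0, 0.001, 1.0, -0.0]
force: [-0.4, -0.7, -0.9]
width: 0.0329
clock: 30.2
eef_pos: [0.6436, 0.0571, -0.0112]
tcp_rot: [0.0, 0.001, 1.0, -0.0]
force: [-1.2, -0.2, 3.0]
width: 0.0333
```

That is contact at the expected height. I'll release, lift and move over bottle_s.

```bash
python3 -m jog '[[0,0,-0.0003,0],[0,0,0,0],[0,0,0,0],[0,0,0,0]]' 0.052; python3 -m jog '[[0,0,-0.01,0],[0,0,-0.03,0],[0,0,-0.04,0],[0,0,-0.04,0],[0,0,-0.02,0],[0,0,0,0]]'; python3 -m jog '[[0.015,0.005,0,0],[0.03,0.013,0,0],[0.03,0.013,0,0],[0.03,0.013,0,0],[0.03,0.013,0,0],[0.03,0.012,0,0],[0.014,0.006,0,0],[0,0,0,0],[0,0,0,0],[0,0,0,0]]'
python3 - <<'E'
from h import *
from station import ctrl, vision
s=vision.snapshot("scene"); a=s["frame"][:,:,::-1]
for c,b in caps(s["frame"]):
    if b[4]<300: print(c,b[4],ray(s,c,.088).round(4))
cv2.imwrite(f"pics/s13.png",cv2.resize(cv2.convertScaleAbs(a[110:310,160:390],alpha=1.5,beta=20),None,fx=2.9,fy=2.9,interpolation=cv2.INTER_CUBIC))
st=ctrl.sense(); w=vision.snapshot("wrist"); print(st["eef_pos"])
for c,b in caps(w["frame"]): 
    p=wray(w,st["eef_pos"],st["tcp_rot"],c,.06)
    if np.hypot(p[0]-.464,p[1]-.132)<.04: print(c,b,p)
E
```

```text
clock: 30.7
eef_pos: [0.6434, 0.0572, -0.0113]
tcp_rot: [-0.0, 0.001, 1.0, -0.0]
force: [0.2, -0.6, -0.1]
width: 0.0519
clock: 31.45
eef_pos: [0.6444, 0.0573, 0.1301]
tcp_rot: [0.001, 0.001, 1.0, 0.0]
force: [0.4, 0.4, -0.2]
width: 0.0518
clock: 32.7
eef_pos: [0.4656, 0.132, 0.1288]
tcp_rot: [0.0, 0.001, 1.0, -0.0]
force: [-0.5, 0.4, -0.1]
width: 0.0524
[400.8 154.6] 121 [0.3912 0.212  0.088 ]
[240.5 171.4] 65 [ 0.5035 -0.0839  0.088 ]
[173.7 177.7] 66 [ 0.5474 -0.2045  0.088 ]
[353.3 183.9] 45 [0.4857 0.1323 0.088 ]
[203.9 219.6] 180 [ 0.6276 -0.1164  0.088 ]
[249.7 232.6] 134 [ 0.636  -0.0285  0.088 ]
[296.5 245.7] 96 [0.6438 0.0576 0.088 ]
[497.6 248.3] 185 [0.571  0.3929 0.088 ]
[293.8 271.4] 93 [0.694  0.0641 0.088 ]
[ 64.8 405.5] 71 [ 0.9801 -0.2058  0.088 ]
[ 93.7 412. ] 94 [ 0.9786 -0.1616  0.088 ]
[ 68.1 418. ] 61 [ 0.9944 -0.1932  0.088 ]
[0.46534797 0.13201615 0.12871125]
[284.4 201.8] [274 192  22  21 354] [0.4626792  0.13198789 0.06      ]
```

View pics/s13.png

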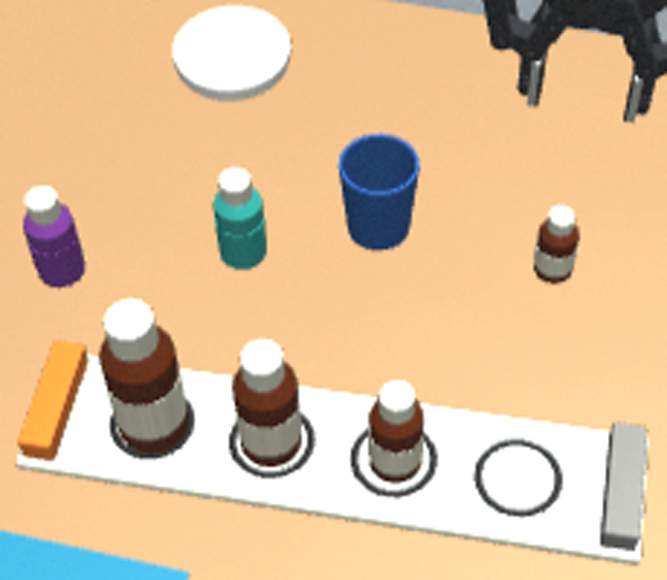

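M measures (.6438, .0576), on mark b. I'll descend onto S at (.463, .132).

```bash
python3 -m jog '[[0.0015,0,0.03,0],[0,0,0.04,0],[0,0,0.035,0],[0,0,0.025,0],[0,0,0.012,0],[0,0,0.005,0],[0,0,0,0],[0,0,0,0]]'
python3 - <<'E'
from h import *
from station import ctrl, vision
s=vision.snapshot("scene"); a=s["frame"][:,:,::-1]
cv2.imwrite(f"pics/s14.png",cv2.resize(cv2.convertScaleAbs(a[110:240,290:420],alpha=1.8,beta=30),None,fx=4,fy=4,interpolation=cv2.INTER_CUBIC))
E
```

```text
clock: 33.8
eef_pos: [0.4638, 0.1327, -0.0174]
tcp_rot: [0.001, 0.001, 1.0, 0.0]
force: [0.2, 0.2, 0.2]
width: 0.0518
```

View pics/s14.png

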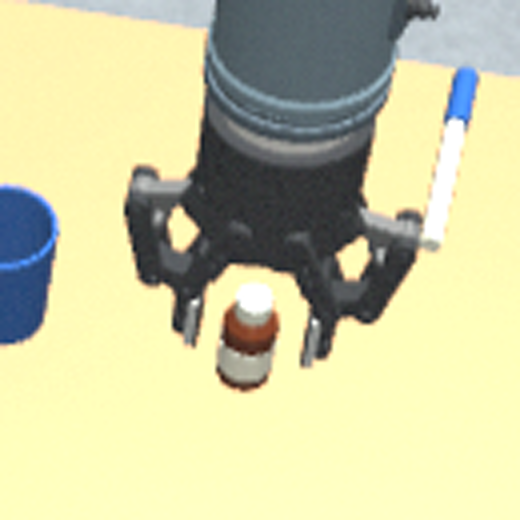

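The fingers straddle bottle_s. I'll lower 9 mm more, close and lift.

```bash
python3 -m jog '[[0,0,0.005,0],[0,0,0.004,0],[0,0,0,0],[0,0,0,0]]'; python3 -m jog '[[0,0,0,0],[0,0,0,0],[0,0,0,0],[0,0,0,0],[0,0,0,0]]' 0.018 25; python3 -m jog '[[0,0,-0.01,0],[0,0,-0.03,0],[0,0,-0.04,0],[0,0,-0.03,0],[0,0,-0.01,0],[0,0,0,0],[0,0,0,0]]'
python3 - <<'E'
from h import *
from station import ctrl, vision
s=vision.snapshot("scene"); a=s["frame"][:,:,::-1]
cv2.imwrite(f"pics/s15.png",cv2.resize(cv2.convertScaleAbs(a[80:240,290:420],alpha=1.8,beta=30),None,fx=3.5,fy=3.5,interpolation=cv2.INTER_CUBIC))
E
```

```text
clock: 34.35
eef_pos: [0.463, 0.1325, -0.0273]
tcp_rot: [-0.0, 0.001, 1.0, -0.0]
force: [0.5, -0.0, 0.2]
width: 0.0518
clock: 34.98
eef_pos: [0.4631, 0.1325, -0.0271]
tcp_rot: [0.0, 0.001, 1.0, 0.0]
force: [-0.9, -0.2, 4.3]
width: 0.0273
clock: 35.85
eef_pos: [0.4622, 0.1322, 0.0918]
tcp_rot: [-0.001, 0.001, 1.0, -0.0]
force: [-0.3, 0.2, -0.4]
width: 0.0271
```

View pics/s15.png

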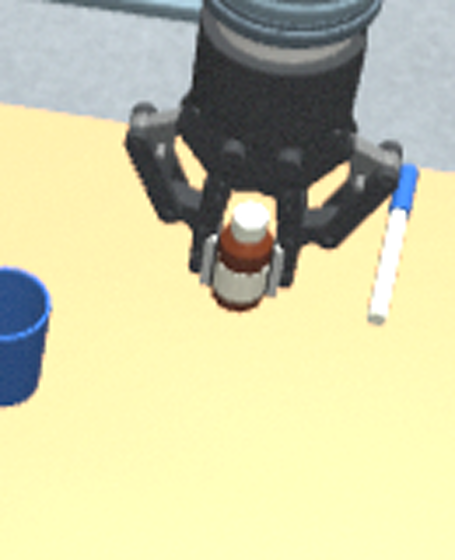

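```bash
python3 -m jog '[[-0.015,0,0,0],[-0.03,0.001,0,0],[-0.03,0.001,0,0],[-0.03,0.001,0,0],[-0.03,0.001,0,0],[-0.026,0.001,0,0],[-0.015,0,0,0],[0,0,0,0],[0,0,0,0],[0,0,0,0]]'; python3 -m jog '[[0,0,0.02,0],[0,0,0.03,0],[0,0,0.03,0],[0,0,0.015,0],[0,0,0.007,0],[0,0,0,0],[0,0,0,0],[0,0,0,0]]'
```

```text
clock: 37.15
eef_pos: [0.6384, 0.1372, 0.0926]
tcp_rot: [-0.0, 0.001, 1.0, -0.0]
force: [0.0, 0.1, -0.8]
width: 0.0274
clock: 38.15
eef_pos: [0.6398, 0.1374, -0.0083]
tcp_rot: [0.001, 0.001, 1.0, 0.0]
force: [0.1, -0.2, -0.1]
width: 0.0269
```

```bash
python3 -m jog '[[0,0,0.003,0],[0,0,0.002,0],[0,0,0.002,0],[0,0,0,0],[0,0,0,0]]'; python3 -m jog '[[0,0,0.001,0],[0,0,0.001,0],[0,0,0,0]]'; python3 -m jog '[[0,0,0.001,0],[0,0,0,0]]'
```

```text
clock: 38.78
eef_pos: [0.6391, 0.1372, -0.0162]
tcp_rot: [0.0, 0.001, 1.0, -0.0]
force: [0.6, -0.2, 0.6]
width: 0.0269
clock: 39.15
eef_pos: [0.639, 0.1372, -0.0183]
tcp_rot: [-0.0, 0.001, 1.0, -0.0]
force: [0.6, 0.0, 0.1]
width: 0.0271
clock: 39.4
eef_pos: [0.6392, 0.1372, -0.019]
tcp_rot: [0.0, 0.001, 1.0, 0.0]
force: [-0.9, -0.4, 1.7]
width: 0.0271
```

```bash
python3 -m jog '[[0,0,0.0005,0],[0,0,0,0]]'; python3 -m jog '[[0,0,-0.0004,0],[0,0,0,0],[0,0,0,0],[0,0,0,0]]' 0.048; python3 -m jog '[[0,0,-0.01,0],[0,0,-0.03,0],[0,0,-0.04,0],[0,0,-0.04,0],[0,0,-0.03,0],[0,0,-0.02,0],[0,0,0,0]]'; python3 -m jog '[[0.03,0.01,0,0],[0.05,0.02,0,0],[0.05,0.03,0,0],[0.04,0.03,0,0],[0.02,0.02,0,0],[0,0,0,0],[0,0,0,0]]'
python3 - <<'E'
from h import *
from station import ctrl, vision
s=vision.snapshot("scene"); a=s["frame"][:,:,::-1]; t=vision.snapshot("top")
cv2.imwrite("pics/s16.png",a); cv2.imwrite("pics/t16.png",t["frame"][:,:,::-1])
T=[(.653,-.1025,.128),(.649,-.0235,.108),(.644,.057,.088),(.639,.1375,.068)]
hsv=cv2.cvtColor(t["frame"],cv2.COLOR_RGB2HSV); tb=blobs((hsv[:,:,1]<60)&(hsv[:,:,2]>105),12)
for n,q,bs in (("scene",s,caps(s["frame"])+[x for x in []]),("top",t,tb)):
    for m in T:
        for c,b in bs:
            p=ray(q,c,m[2])
            if np.hypot(p[0]-m[0],p[1]-m[1])<.02: print(n,m,c,b[4],p.round(4))
H,S,V=[hsv[:,:,i].astype(int) for i in range(3)]
for c,st in blobs((H>100)&(H<125)&(S>150)&(V>50),100): print("beaker",c,st,ray(t,(st[0]+(st[2]-1)/2,st[1]+(st[3]-1)/2),.07).round(3))
E
```

```text
clock: 39.65
eef_pos: [0.6392, 0.1372, -0.019]
tcp_rot: [0.0, 0.001, 1.0, 0.0]
force: [-2.3, -0.7, 6.8]
width: 0.0272
clock: 40.15
eef_pos: [0.639, 0.1372, -0.0194]
tcp_rot: [-0.0, 0.001, 1.0, -0.0]
force: [-0.2, -1.3, 0.2]
width: 0.0476
clock: 41.02
eef_pos: [0.6401, 0.1375, 0.1523]
tcp_rot: [0.001, 0.001, 1.0, 0.0]
force: [0.5, -0.4, -0.2]
width: 0.0479
clock: 41.9
eef_pos: [0.4495, 0.2464, 0.1499]
tcp_rot: [-0.0, 0.001, 1.0, -0.001]
force: [-0.6, 0.6, 0.3]
width: 0.0481
scene (0.653, -0.1025, 0.128) [203.9 219.6] 180 [ 0.653  -0.1019  0.128 ]
scene (0.649, -0.0235, 0.108) [249.7 232.6] 134 [ 0.6484 -0.0237  0.108 ]
scene (0.644, 0.057, 0.088) [296.5 245.7] 96 [0.6438 0.0576 0.088 ]
top (0.639, 0.1375, 0.068) [214.2 155.2] 61 [0.6401 0.1388 0.068 ]
top (0.639, 0.1375, 0.068) [220.8 163.7] 184 [0.6237 0.1261 0.068 ]
beaker [284.5 251.4] [272 240  27  27 449] [0.454 0.004 0.07 ]
```

View pics/s16.png

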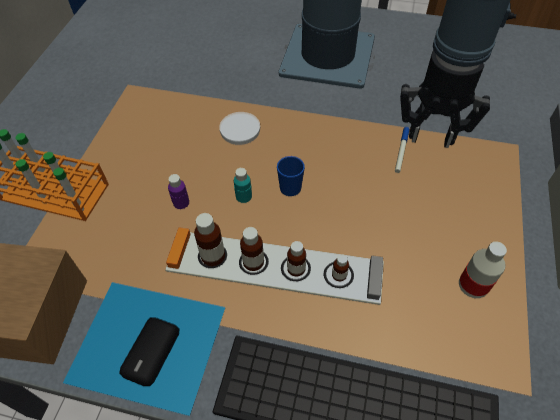

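View pics/t16.png

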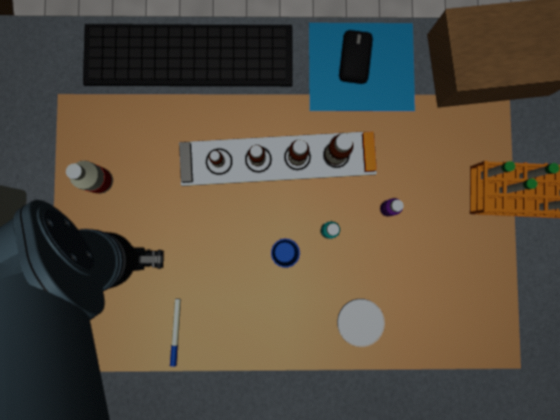

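All four bottles stand on their marks, tallest to shortest from the orange stop to the grey one. One last comparison of the beaker, then I'll hand in.

Run:
```python
from h import *
from station import ctrl, vision
a=dict(np.load("scene0.npz"))["frame"].astype(int); b=vision.snapshot("scene")["frame"].astype(int)
for n,(u0,v0,u1,v1) in dict(beaker=(270,150,312,202),turq=(230,165,256,205),purple=(165,170,192,212)).items(): print(n,np.abs(a-b)[v0:v1,u0:u1].mean().round(2))
s=ctrl.sense(); print(s["clock"],s["force"])
ctrl.job_done()
```

```text
beaker 3.75
turq 4.05
purple 3.91
42.05 [0.05442531 0.4755235  0.39832189]
the job is handed in; nothing more can be done
```

I placed all four amber bottles on the strip in height order and handed the job in at about 42 s of the 112 s allowed. The order is XL on mark d beside the orange stop, then L on c, M on b and S on a beside the grey stop. The job reports no verdict, so this rests on my own checks.

- **Centring:** in the last views each cap was within about 2 mm of its mark. XL, L and M were measured in the scene view. S was measured only in the top view, at (.640, .139) against (.639, .1375), because its cap blended into the white strip in the scene view.
- **Handling:** each bottle was lowered in steps of about 1 mm until the force showed contact (3–10 N), then released. All four stand upright.
- **Beaker and look-alikes:** a before-and-after image comparison showed only small, even differences for the beaker and the turquoise and purple bottles, so none of them appears to have moved. In the top view the beaker's position read 3 mm different in x, with the coloured patch also a different size. I put that down to shading.
- **Disagreement found:** the fingertips sat about 40–50 mm above the reported TCP, which does not match the tool description. Both the scene and wrist views showed this, so I set the grasp heights from the images instead.

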